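# Set up the antenna positioner: pin the arm, seat the antenna, lock the brakes

## Task

Set up the small antenna positioner: pull the locking pin out of the empty yoke and stand it in the parking socket, lay the metal arm along the narrow rail with its flat tongue pushed fully into the yoke, and drop the pin back fully home through both ears and the eye between them. Only when the arm is pinned, set the puck antenna (if there is one) flat on the middle of the arm's thick bar. In any order, press each brake handle standing on the bench (one or both) fully down on the square spindle that its socket fits, turn it clockwise seen from above until it stops, and let go; leave the solder reel and the white filter block where they are.

Things in the scene. Friction and masses are not known exactly. Their poses are not given: they have to be found in the camera images.
- positioner: Low grey casting with bright fittings, fixed to the bench: foot 92 (its x) by 132 mm (its y), top face 20 mm above the bench. Origin: centre of its underside. x points away from the robot (roughly), y to the left, z up. On its left a narrow rail and a yoke, on its right two square spindles (the thicker behind), between them a parking socket for the pin.
- yoke (a point): Point on the axis of the 12 mm holes of the yoke's two horizontal ears (34 mm wide, from 14 mm before it), on top of the lower ear, 34 mm above the bench; axes as the positioner's. Upper ear: from 8 to 14 mm above this point. Mouth towards -x; a wall 16 mm behind stops the tongue with the eye under the holes. Free room 14 mm down for the pin.
- rail (a point): Middle of the top of the narrow rail: 14 mm wide, 14 mm high over the casting, 34 mm above the bench, in line with the yoke and level with its lower ear; runs along the positioner's x, 23 mm to either side of this point, and meets the lower ear.
- park (a point): Centre of the rim of the parking socket, a ring 24 mm across, 34 mm above the bench; its vertical 12 mm bore is 29 mm deep, free at first, and holds the pin upright while the yoke must be open.
- spindle_az_top (a point): Centre of the top of the thicker spindle, a steel square shaft 16 mm wide, top 44 mm above the bench, its top edges bevelled 2 mm over 4 mm. It stands 18 mm proud of a round collar (26 mm above the bench), on which a fitted handle's hub comes to rest. x and y axes are square to the flats and turn with the spindle.
- spindle_az (a joint): Turning of the thicker spindle: 0 to 1.2 rad, grows clockwise as seen from above; brake locked at the stop at 1.2, where the spindle's flats (and a fitted handle's bar) stand square with the positioner's axes (within 0.05 rad, plus the fit's play of 0.1). Starts between 0.1 and 0.45; turns against a light friction of 0.06 N m and stays where it is left.
- spindle_el_top (a point): Centre of the top of the thinner spindle, a steel square shaft 12 mm wide; otherwise as the thicker one.
- spindle_el (a joint): Turning of the thinner spindle, as the other: 0 to 1.2 rad, clockwise from above, locked at the stop at 1.2.
- handle_az: Larger brake handle (may be absent), upright: metal hub 33 mm square, 24 mm high; on it a black bar grip 44 mm long (its x), 12 mm thick (its y), 24 to 44 mm above the underside. A square socket 17.4 mm wide, 20 mm deep opens downwards, flats along x and y; fits the 16 mm spindle in any quarter turn. Origin: centre of the underside; z up. 70 g.
- handle_el: Smaller brake handle (may be absent), upright: metal hub 29 mm square, 24 mm high; black bar grip 36 mm long (x), 12 mm thick (y), 24 to 44 mm above the underside; square socket 13.4 mm wide, 20 mm deep, opening downwards, for the 12 mm spindle. Origin: centre of the underside; z up. 50 g.
- boom: The arm: aluminium, lying flat; a bar 52 mm long, 24 mm wide, 18 mm high, and beyond it a flat tongue 32 mm long, 24 mm wide, 6 mm thick (tip bevelled 1.5 mm), flush with the bar's underside. Origin: on the underside, where the tongue starts; x points along the arm to the tongue's tip (tip at x = +32, other end of the bar at x = -52 mm), z up. Balances at x = -20 mm. 120 g.
- boom_eye (a point): Centre of the arm's eye on its underside: a vertical 13 mm hole through the tongue, 16 mm from the tip.
- boom_pad (a point): Middle of the top of the arm's bar (26 mm from either end of the bar, 18 mm above the underside), where the puck belongs.
- lock_pin: Locking pin, upright, at first in the holes of the empty yoke: shank 10 mm thick, 26 mm long, its last 6 mm tapered to a 4 mm nose; collar 18 mm across, 4 mm thick; above it a round black grip 14 mm across, 4 to 30 mm above the origin. Origin: centre of the collar's underside, which rests on the upper ear (or the socket's rim); z up. 50 g.
- puck: Puck antenna (may be absent): black square puck, 38 mm wide (its x), 34 mm long (its y from -17 to +17 mm) with a short cable stub to y = +28 mm, 14 mm high. Origin: centre of the square's underside; z up. Lies flat on the bench. 60 g.
- solder_reel: Reel of solder, 56 mm across and 36 mm high, to be left alone. Origin: centre of its underside.
- filter_block: Small milled white filter block, 22 x 76 x 19 mm, to be left alone. Origin: centre of its underside.
There are look-alikes about, which are no part of the job. Leave any red look-alike of the handle_az alone.

How it is judged (in metres and radians):
On the way, in this order (a step that is already met when the one before it is completed fails the run):
1. the locking pin stands in the parking socket (horizontal distance between lock_pin and park below 0.004 m and z of lock_pin in the frame of park below 0.003 m), for 0.2 s.
2. the arm's tongue is fully in the yoke and the locking pin is home through both ears and the eye (x of lock_pin in the frame of yoke between -0.0035 and 0.0035 m and y of lock_pin in the frame of yoke between -0.0035 and 0.0035 m and z of lock_pin in the frame of yoke between 0.0115 and 0.0165 m and x of boom_eye in the frame of yoke between -0.004 and 0.004 m and y of boom_eye in the frame of yoke between -0.004 and 0.004 m and z of boom_eye in the frame of yoke between -0.003 and 0.003 m and angle between the x axis of boom and the x axis of positioner, either way round below 0.1 rad and angle between lock_pin's own z axis and vertical below 0.12 rad), for 0.2 s.
3. the puck antenna lies flat on the middle of the pinned arm's bar (horizontal distance between puck and boom_pad below 0.012 m and angle between puck's own z axis and vertical below 0.08 rad and linear speed of puck below 0.02 m/s and z of puck in the frame of boom_pad between -0.003 and 0.004 m), for 0.2 s.
At the end, for the whole second after the job is handed in: pin's collar down on the upper ear (2.5 mm), pin and eye within 4 mm of the ears' holes, arm along the rail (0.1 rad); puck flat, within 12 mm of the bar's middle; each handle within 2.5 mm of its own spindle's collar, turned till its bar is along or across the casting (0.2 rad) (all of step 2 and all of step 3 and horizontal distance between handle_az and spindle_az_top below 0.003 m and z of handle_az in the frame of spindle_az_top below -0.0155 m and angle between each of handle_az, handle_el's own z axis and vertical below 0.08 rad and (angle between the x axis of handle_az and the x axis of positioner, either way round below 0.2 rad or angle between the x axis of handle_az and the y axis of positioner, either way round below 0.2 rad) and horizontal distance between handle_el and spindle_el_top below 0.003 m and z of handle_el in the frame of spindle_el_top below -0.0155 m and (angle between the x axis of handle_el and the x axis of positioner, either way round below 0.2 rad or angle between the x axis of handle_el and the y axis of positioner, either way round below 0.2 rad)); the robot touches nothing.
It fails at once if the solder reel is moved more than 25 mm (distance of solder_reel from where it was at the start of the episode above 0.025 m).
It fails at once if the filter block is moved more than 25 mm (distance of filter_block from where it was at the start of the episode above 0.025 m).
Of handle_az, handle_el, puck only 2 to 3 are there at a start; the rules pass over those that are not, and their reading is None.
At some moment in a run one of handle_az, handle_el may be knocked a few centimetres aside while the robot is not near it.
It also fails if it takes over 200 s, if anything falls off the work surface, if the arm or the gripper's body presses on something with over 40 N, if the wrist force passes 120 N, or if a joint passes its speed limit or range.

## Robot

A 7-joint arm with a two-finger parallel gripper is mounted at the origin on a cart in front of the work surface, level with it; the furniture and walls round the work are solid. World frame = base frame: x ahead of the robot, y to its left, z up, the work surface at z = 0. Lengths are in m, angles in degrees, forces in N, time in s.
With the tool pointing down it reaches from about 0.425 to 0.875 m from the base axis. Payload 4.7 kg.
Tool frame: the origin (TCP) lies at the centre of the arm's flange, where the gripper is bolted on; the fingertips stand 182 mm ahead of it and the grasp point (between the pads) lies 164 mm ahead of it; z points along the fingers, y is the line along which they close (so a half turn about z gives the same grasp; the last joint's range is limited). The gripper opens to 87 mm and grips with 3 to 60 N. Pads are 19 mm wide; open, the fingers measure 117 mm over their backs; the gripper's body (75 mm by 190 mm) begins 51 mm behind the grasp point.
Start: joints at [73.688, 18.392, -4.016, 83.108, 1.295, 78.541, -3.26], TCP at [0.191, -0.621, 0.405] pointing down, gripper open.
Joint ranges: [-163.93, 163.93], [-17.29, 119.83], [-79.2, 71.16], [3.27, 140.29], [-89.18, 269.18], [5.43, 117.66], [-154.24, 154.24]. Speed limits (degrees/s): [147.25, 147.25, 180, 180, 180, 180, 180].

## Interface

Orientations are given as [roll, pitch, yaw] about the fixed x, y, z axes, in that order (R = Rz(yaw) Ry(pitch) Rx(roll)).
In Python, from cell import env gives the robot as it stands. The module is installed in compiled form; this text tells all that it offers.
- The arm moves only by the tool step_arm, never from a script. Its argument "steps" is one flat list of numbers, 5 for each row, row after row: the opening, from 0 (shut) to 1 (fully open), then the shift along the tool's x, y, z in mm, then the turn about the tool's z in degrees. In form: [grip, dx, dy, dz, roll, grip, dx, dy, dz, roll, ...]. A call has 1 to 12 rows; each row shifts and turns the commanded pose from where the row before left it, along the tool's axes as they then stand; what a row does not reach is not made up. A row lasts 1/8 s, in which the tool goes at most 62.5 mm and 10.7 degrees, less where a joint would pass 70% of its speed; a pose out of reach is approached as far as the arm can. A call with a gripper value outside its range is refused whole. The fingers move at their own pace and stop on an object; "grip_force" is the grip in N (left out, the last holds). Time passes only in rows, so rows that do not move let the fingers close. It gives the time, the measured TCP pose, the force, the opening and the grip force at its end, in the units of the state.
- env.get_obs(): the state, without advancing time (a new reading comes with each control period).
- env.read_camera(name): name is "scene" or "top"; returns a dict with "image" (480x640x3 uint8, red, green, blue), "camera_matrix" (3x3 intrinsics, pixels), "R" (3x3) and "t" (3): a world point X has camera coordinates R X + t. Camera axes: x right, y down, z forward; pixel columns grow to the right and rows downward; lengths in m; the calibration is good to about 2 mm. A picture is of the moment at which its call begins. There is no depth.
- env.sign_off(): hands the job in; it is judged then, once.
The state is a dict: "time_s": time; "qpos": joint angles; "joint_velocities": joint speeds; "effort": joint torques, N m; "tool_pos": TCP position; "tool_rot": TCP orientation; "force": force on the tool from outside, world axes, zero at the start; "wrist_torque": the same for the moment, N m; "grip_width": finger opening in m; "grasp_force": force on a finger pad.
Only numpy, scipy, OpenCV 4.12 (cv2) and the standard library are available. Lean on these libraries where they do the work, as an engineer would, in place of code of your own. Each camera call takes 0.05 s, during which the arm holds its last target. There are 200 camera calls.

## Working session

There is one attempt and no reset: what is moved stays moved. The work goes in short steps, Python scripts to look and compute and a tool call to move; the robot and the scene stay as the last step left them, time stands still between calls to the robot, and variables do not carry over. Pictures are saved under pics/ and viewed, at most 14 in all, crops included, and the job is handed in when it is done.

Besides the shell and the picture viewer there is one more tool, called after ">>>" in YAML: its name, and indented under it one key for each argument. step_arm: Moves the arm, as the interface text tells. Its arguments: {"type":"object","properties":{"steps":{"type":"array","items":{"type":"number"}},"grip_force":{"type":"number"}},"required":["steps"]}

```bash
mkdir -p pics; cat > h.py <<'E'
from cell import env
import numpy as np, cv2
def shot(n,name=None):
    c=env.read_camera(n)
    if name: cv2.imwrite(f'pics/{name}.png',c['image'][:,:,::-1])
    return c
def ray(c,u,v,z):
    K,R,t=map(np.array,(c['camera_matrix'],c['R'],c['t']))
    d=R.T@np.linalg.solve(K,[u,v,1.]);o=-R.T@t
    return o+d*(z-o[2])/d[2]
def proj(c,X):
    p=np.array(c['camera_matrix'])@(np.array(c['R'])@np.array(X)+np.array(c['t']));return p[:2]/p[2]
E
python3 - <<'E'
from h import *
for n in('scene','top'):
    c=shot(n,n+'0');R=np.array(c['R']);print(n,-R.T@np.array(c['t']),R[2],c['camera_matrix'][0])
o=env.get_obs();print({k:np.round(v,3) for k,v in o.items()})
E
```

```text
scene [0.00066066 0.20780885 0.55301752] [ 0.48314633 -0.69586275 -0.53136114] [607.46778129   0.         311.42492266]
top [ 0.26986028 -0.40233565  0.88716092] [ 0.2054207  -0.00889965 -0.9786333 ] [477.77852979   0.         321.48429526]
{'time_s': np.float64(0.1), 'qpos': array([73.69 , 18.434, -4.016, 83.169,  1.294, 78.541, -3.261]), 'joint_velocities': array([-0.092, -0.125, -0.007, -0.102,  0.001, -0.125,  0.066]), 'effort': array([ 1.0000e-03, -4.9257e+01, -4.0500e-01, -3.1340e+01, -6.4000e-02,
        3.9000e-02,  0.0000e+00]), 'tool_pos': array([ 0.191, -0.621,  0.404]), 'tool_rot': array([-1.79901e+02,  4.00000e-03,  1.71200e+01]), 'force': array([-0.548, -0.493, -0.644]), 'wrist_torque': array([ 0.006, -0.014,  0.025]), 'grasp_force': np.float64(0.0), 'grip_width': np.float64(0.087)}
```

View pics/scene0.png

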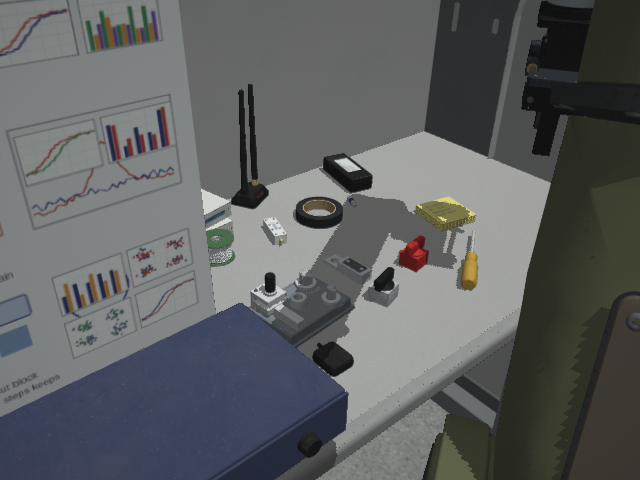

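View pics/top0.png

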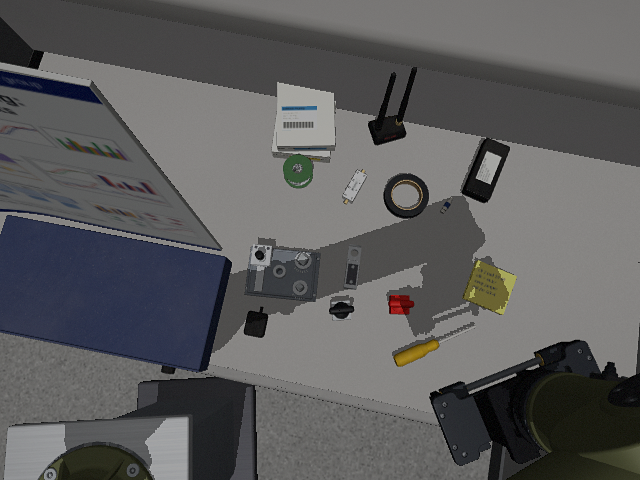

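Top view: positioner (283,273) with pin at (260,255), arm at (352,267), puck (256,322), grey handle with black bar (341,307), red look-alike (401,303), reel (298,170), filter block (354,187). Enlarging to confirm.

```bash
python3 - <<'E'
import cv2,numpy as np
a=cv2.imread('pics/top0.png')[235:345,235:425];b=cv2.imread('pics/scene0.png')[235:375,235:435]
a=cv2.resize(a,(800,463),interpolation=cv2.INTER_CUBIC)
b=cv2.resize(b,(800,560),interpolation=cv2.INTER_CUBIC)
cv2.imwrite('pics/ca.png',np.clip(a*1.5,0,255).astype('uint8'));cv2.imwrite('pics/cb.png',np.clip(b*1.5,0,255).astype('uint8'))
E
```

```text
(no output)
```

View pics/ca.png

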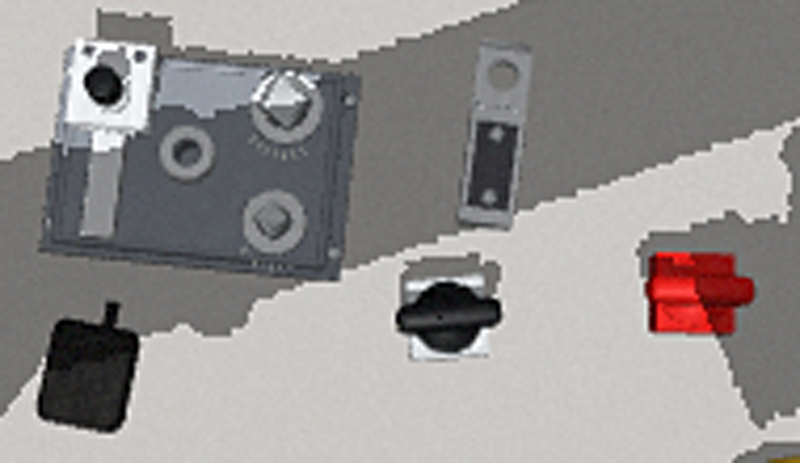

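View pics/cb.png

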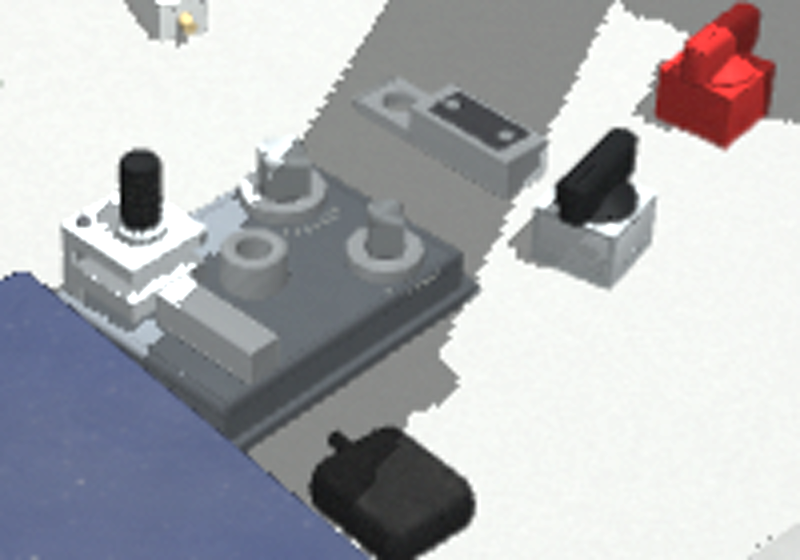

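Candidates for the handle: grey/black at (341,307) and red at (401,303); the grey one is the real one, red is the look-alike. The smaller handle is absent, subject to the size check below.

```bash
python3 - <<'E'
from h import *
t=env.read_camera('top');s=env.read_camera('scene')
T=lambda x,y,z:ray(t,235+x/4.21,235+y/4.21,z)
S=lambda x,y,z:ray(s,235+x/4,235+y/4,z)
P={'pin':((104,85),(141,160),.078),'park':((187,153),(253,246),.034),'azcol':((287,102),(283,188),.026),'elcol':((275,222),(385,250),.026),
'eye':((504,72),(400,101),.006),'casTR':((358,75),None,.02),'casBR':((337,280),(465,287),.0),'casBL':((42,250),(235,447),.0),'railend':((97,236),None,.034),
'barL':((397,317),None,.044),'barR':((501,312),None,.044),'hubcrn':((409,358),None,.024),'hubcrn2':((486,356),None,.024),'bend1':((462,222),(509,198),0.0),'bend2':((512,229),(545,150),.018),'ttip1':((479,44),(355,100),.006),'ttip2':((531,46),(398,80),.006),
'puck':((86,375),(392,480),.014),'puckBL':((40,420),None,.014),'puckBR':((122,432),None,.014),'puckTL':((55,322),None,.014),'puckTR':((138,338),None,.014),'stub':((113,303),(335,438),.007),'boxedgeT':((4,100),None,.1),'boxR':((-20,110),None,.05)}
for k,(a,b,z) in P.items():
    print(k,np.round(1000*T(*a,z)[:2],1),None if b is None else np.round(1000*S(*b,z)[:2],1))
# blue box height: corners top/scene
for tu,su in(((230,258),(240,305)),((205,371),(346,395))):
    best=min(np.arange(0,.3,.005),key=lambda z:np.linalg.norm(ray(t,*tu,z)-ray(s,*su,z)));print('box',best,ray(t,*tu,best),ray(s,*su,best))
E
```

```text
pin [ 416.1 -302.1] [ 418.8 -300.4]
park [ 392.6 -331.3] [ 394.8 -331.1]
azcol [ 413.7 -374.7] [ 412.5 -373.4]
elcol [ 362.  -367.2] [ 362.4 -365.3]
eye [ 425.3 -471.1] [ 424.9 -470.5]
casTR [ 425.  -406.1] None
casBR [ 337.9 -392.1] [ 345. -393.]
casBL [ 358.  -263.2] [ 361.2 -276.1]
railend [ 359.3 -291.9] None
barL [ 317.9 -416.7] None
barR [ 317.7 -460. ] None
hubcrn [ 301.6 -421.2] None
hubcrn2 [ 300.7 -453.8] None
bend1 [ 360.3 -448.5] [ 360.3 -448.5]
bend2 [ 354.3 -468.9] [ 353.4 -461.3]
ttip1 [ 438.6 -460.8] [ 439.6 -460.3]
ttip2 [ 436.4 -483.9] [ 433.8 -482.5]
puck [ 302.3 -283.1] [ 302.9 -281.3]
puckBL [ 284.5 -263. ] None
puckBR [ 277.6 -297.7] None
puckTL [ 325.4 -270.3] None
puckTR [ 316.7 -305.8] None
stub [ 332.7 -294.6] [ 332.9 -293. ]
boxedgeT [ 408.2 -265.1] None
boxR [ 413.3 -246.2] None
box 0.06 [ 0.4171568  -0.24767819  0.06      ] [ 0.42456215 -0.24496844  0.06      ]
box 0.055 [ 0.22756571 -0.20194346  0.055     ] [ 0.23384041 -0.20061319  0.055     ]
```

The bar is 43 mm and the hub about 33 mm, so this is handle_az; handle_el is absent. The casting yaw is about -8.8°. I still need to check where the panel stands, for clearance, and get the start deltas.

```bash
cat >> h.py <<'E'
def wrap(a): return (a+180)%360-180
def plan(x,y,z,yaw,half=True):
    """total roll, then tool shift (mm) in the final yaw; x,y,z = grasp point (m)"""
    o=env.get_obs();p=np.array(o['tool_pos']);r=o['tool_rot']
    dy=wrap(yaw-r[2]); 
    if half and abs(dy)>90: dy=wrap(dy+180)
    a=np.radians(r[2]+dy);d=(np.array([x,y,z+.164])-p)*1000
    print('pose',np.round(p*1000,1),np.round(r,1),'roll',round(-dy,1),'dx %.1f dy %.1f dz %.1f'%(np.cos(a)*d[0]+np.sin(a)*d[1],np.sin(a)*d[0]-np.cos(a)*d[1],-d[2]),'t',round(float(o['time_s']),1),'q7',round(float(o['qpos'][6])), 'F',np.round(o['force'],1),'w',round(float(o['grip_width'])*1000,1))
E
python3 - <<'E'
from h import *
t=env.read_camera('top');s=env.read_camera('scene')
# panel right edge: intersect: scene edge line points vs top edge line
for z in(0,.05,.1,.2,.3,.4):
    print(z,ray(t,220,248,z).round(3),ray(s,213,310,z).round(3),ray(t,93,82,z).round(3),ray(s,180,5,z).round(3))
plan(.4175,-.3012,.14,81.2)
E
```

```text
0 [ 0.448 -0.218  0.   ] [ 0.499 -0.269  0.   ] [0.807 0.037 0.   ] [ 2.018 -1.681  0.   ]
0.05 [ 0.438 -0.228  0.05 ] [ 0.454 -0.225  0.05 ] [0.777 0.013 0.05 ] [ 1.835 -1.51   0.05 ]
0.1 [ 0.428 -0.239  0.1  ] [ 0.409 -0.182  0.1  ] [ 0.746 -0.012  0.1  ] [ 1.653 -1.339  0.1  ]
0.2 [ 0.408 -0.259  0.2  ] [ 0.319 -0.096  0.2  ] [ 0.686 -0.062  0.2  ] [ 1.288 -0.998  0.2  ]
0.3 [ 0.388 -0.28   0.3  ] [ 0.229 -0.01   0.3  ] [ 0.625 -0.111  0.3  ] [ 0.924 -0.656  0.3  ]
0.4 [ 0.368 -0.301  0.4  ] [0.139 0.076 0.4  ] [ 0.565 -0.161  0.4  ] [ 0.559 -0.315  0.4  ]
pose [ 191.3 -621.2  404.4] [-180.     0.    17.1] roll -64.1 dx 350.8 dy 174.6 dz 100.4 t 0.3 q7 -3 F [ 0.6 -0.4  0. ] w 87.2
```

Panel edge stands at about (0.44, -0.235) and is tall, so I'll grip the pin with the fingers closing along the casting's x, giving about 27 mm of clearance.

>>> step_arm:
  steps: [1,0,0,0,-10.7,1,0,0,0,-10.7,1,0,0,0,-10.7,1,0,0,0,-10.7,1,0,0,0,-10.7,1,0,0,0,-10.6,1,48,24,0,0,1,48,24,0,0,1,48,24,0,0,1,48,24,0,0,1,48,24,0,0,1,48,24,0,0]
  grip_force: 20

```text
time_s: 1.8
tool_pos: [0.3784, -0.357, 0.405]
tool_rot: [180.0, 0.0, 81.2]
force: [1.0, -0.5, 0.0]
grip_width: 0.0871
grasp_force: 0.0
```

```bash
python3 - <<'E'
from h import *
plan(.4175,-.3012,.0725,81.2)
E
```

```text
pose [ 378.4 -357.   405. ] [180.    0.   81.2] roll 0.0 dx 61.1 dy 30.1 dz 168.5 t 1.8 q7 30 F [ 1.  -0.5  0. ] w 87.1
```

>>> step_arm:
  steps: [0.6,31,15,0,0,0.6,30,15,30,0,0.6,0,0,50,0,0.4,0,0,30,0,0.4,0,0,0,0,0.4,0,0,0,0]

```text
time_s: 2.55
tool_pos: [0.4171, -0.3033, 0.2961]
tool_rot: [179.9, 0.1, 81.2]
force: [0.7, -1.2, 0.5]
grip_width: 0.0377
grasp_force: 0.0
```

```bash
python3 - <<'E'
from h import *
plan(.4175,-.3012,.0725,81.2)
t=shot('top');s=shot('scene')
a=cv2.resize(t['image'][225:315,225:345,::-1],(640,480),interpolation=cv2.INTER_CUBIC)
b=cv2.resize(s['image'][235:355,235:365,::-1],None,fx=4,fy=4,interpolation=cv2.INTER_CUBIC)
b=cv2.convertScaleAbs(b,alpha=1.3)
cv2.imwrite('pics/s1.png',b)
E
```

```text
pose [ 417.1 -303.3  296.1] [1.799e+02 1.000e-01 8.120e+01] roll 0.0 dx 2.1 dy 0.1 dz 59.6 t 2.5 q7 21 F [ 0.7 -1.2  0.5] w 37.7
```

View pics/s1.png

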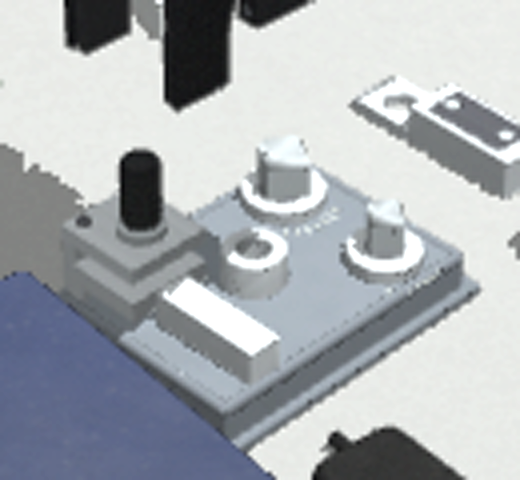

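The fingers are above the pin; descending and gripping.

>>> step_arm:
  steps: [0.4,2,0,20,0,0.4,0,0,20,0,0.4,0,0,19,0,0.4,0,0,0,0,0.0,0,0,0,0,0,0,0,0,0,0,0,0,0,0,0,0,0,0,0]
  grip_force: 25

```text
time_s: 3.65
tool_pos: [0.4174, -0.3011, 0.2366]
tool_rot: [179.9, 0.1, 81.2]
force: [0.4, -0.8, 2.6]
grip_width: 0.0132
grasp_force: 25.0
```

>>> step_arm:
  steps: [0,0,0,-10,0,0,0,0,-10,0,0,0,0,-15,0,0,0,0,-15,0,0,0,0,0,0]

```text
time_s: 4.28
tool_pos: [0.4172, -0.3012, 0.2875]
tool_rot: [179.9, 0.1, 81.2]
force: [0.1, -0.6, -0.8]
grip_width: 0.0131
grasp_force: 25.0
```

```bash
python3 - <<'E'
from h import *
plan(.3937,-.3312,.10,81.2)
t=shot('top');s=shot('scene')
a=cv2.resize(t['image'][230:305,235:335,::-1],(400,300),interpolation=cv2.INTER_CUBIC)
b=cv2.resize(s['image'][210:335,235:335,::-1],(400,500),interpolation=cv2.INTER_CUBIC)
a=cv2.copyMakeBorder(a,0,200,0,0,cv2.BORDER_CONSTANT)
cv2.imwrite('pics/s2.png',cv2.convertScaleAbs(np.hstack([a,b]),alpha=1.3))
E
```

```text
pose [ 417.2 -301.2  287.5] [1.799e+02 1.000e-01 8.120e+01] roll 0.0 dx -33.3 dy -18.6 dz 23.5 t 4.3 q7 20 F [ 0.1 -0.6 -0.8] w 13.1
```

View pics/s2.png

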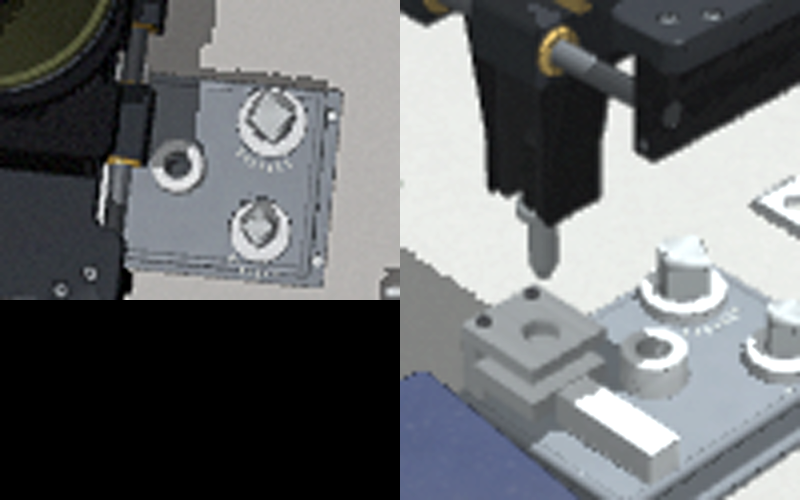

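Pin held and clear of the yoke (nose at crop (543,277), yoke hole (542,330), park rim (661,350), top park (177,166)). I'll use the held pin as a reference for the camera bias.

```bash
python3 - <<'E'
from h import *
t=env.read_camera('top');s=env.read_camera('scene')
S=lambda x,y,z:print((ray(s,235+(x-400)/4,210+y/4,z)*1000).round(1))
S(543,276,.073);S(542,331,.048);S(661,351,.034)
# park by ring contour
for c,(u0,v0,r),n in((t,(279,271,10),'t'),(s,(300,297,14),'s')):
    print(n,(ray(c,u0+.3,v0+.5,.034)*1000).round(1))
E
```

```text
[ 417.  -299.1   73. ]
[ 419.2 -300.7   48. ]
[ 390.9 -330.5   34. ]
t [ 392.4 -331.1   34. ]
s [ 391.2 -331.    34. ]
```

```bash
python3 - <<'E'
from h import *
plan(.3923,-.3317,.1235,81.2)
E
```

```text
pose [ 416.5 -300.7  285.2] [-179.9   -0.    81.2] roll 0.0 dx -34.3 dy -19.2 dz -2.3 t 4.5 q7 20 F [ 0.   0.1 -0.1] w 13.3
```

>>> step_arm:
  steps: [0,-17,-10,0,0,0,-17,-10,0,0,0,0,0,20,0,0,0,0,16,0,0,0,0,5,0,0,0,0,5,0,0,0,0,5,0,0,0,0,0,0]

```text
time_s: 5.48
tool_pos: [0.3923, -0.3314, 0.2346]
tool_rot: [179.9, 0.0, 81.2]
force: [2.1, -1.5, -2.3]
grip_width: 0.0131
grasp_force: 25.0
```

>>> step_arm:
  steps: [0,0,0,5,0,0,0,0,5,0,0,0,0,3,0,0,0,0,1,0,0,0,0,0,0]

```text
time_s: 6.1
tool_pos: [0.3925, -0.3316, 0.2223]
tool_rot: [180.0, 0.1, 81.2]
force: [0.8, 1.7, 11.7]
grip_width: 0.0134
grasp_force: 25.0
```

>>> step_arm:
  steps: [0.4,0,0,0,0,0.4,0,0,0,0,0.4,0,0,0,0,0.4,0,0,-30,0,0.4,0,0,-50,0,0.7,0,0,-50,0,0.7,0,0,0,0]

```text
time_s: 6.98
tool_pos: [0.393, -0.3321, 0.3548]
tool_rot: [179.7, 0.3, 81.2]
force: [1.0, -0.8, -0.7]
grip_width: 0.0477
grasp_force: 0.0
```

>>> step_arm:
  steps: [0.7,-50,0,0,0,0.7,-60,0,0,0,0.7,-60,0,0,0,0.7,-60,0,0,0,0.7,0,0,0,0]

```text
time_s: 7.6
tool_pos: [0.3527, -0.5635, 0.3471]
tool_rot: [-179.8, -0.1, 80.8]
force: [-0.0, 0.5, -0.6]
grip_width: 0.0608
grasp_force: 0.0
```

```bash
python3 - <<'E'
from h import *
plan(.4,-.45,.10,81.2)
t=shot('top','top3');s=shot('scene','scene3')
a=cv2.resize(t['image'][235:335,235:385,::-1],(800,533),interpolation=cv2.INTER_CUBIC)
cv2.imwrite('pics/t3.png',cv2.convertScaleAbs(a,alpha=1.3))
E
```

```text
pose [ 352.7 -563.5  347.1] [-1.798e+02 -1.000e-01  8.080e+01] roll -0.4 dx 119.4 dy 29.4 dz 83.1 t 7.6 q7 41 F [-0.   0.5 -0.6] w 60.8
```

View pics/t3.png

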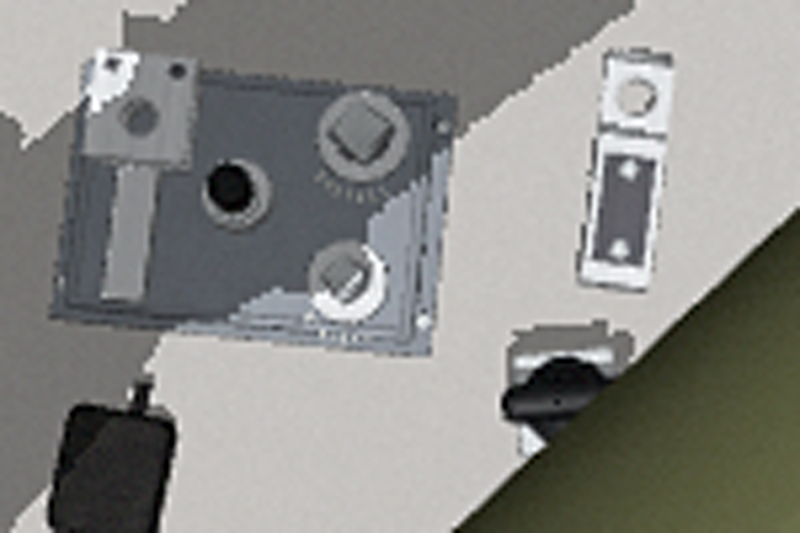

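```bash
python3 - <<'E'
from h import *
t=env.read_camera('top')
T=lambda x,y,z:ray(t,235+x/5.333,235+y/5.333,z)*1000
q={'eye':(637,97,.006),'tipL':(608,48,.006),'tipR':(674,55,.006),'endL':(580,284,.018),'endR':(648,291,.018),'barfrontL':(600,135,.018),'barfrontR':(664,140,.018),'yoke':(139,116,.048),'pin':(231,187,.064),'railR':(143,300,.034),'railL':(103,296,.034),'azt':(360,128,.044),'elt':(342,272,.044)}
r={k:T(*v) for k,v in q.items()}
for k in r: print(k,r[k].round(1))
for a,b in(('endL','tipL'),('endR','tipR')): d=r[b]-r[a];print(np.degrees(np.arctan2(d[1],d[0])),np.linalg.norm(d[:2]))
E
```

```text
eye [ 423.3 -470.4    6. ]
tipL [ 441.3 -461.4    6. ]
tipR [ 437.6 -484.5    6. ]
endL [ 357.6 -445.7   18. ]
endR [ 354.  -468.7   18. ]
barfrontL [ 408.6 -455.9   18. ]
barfrontR [ 405.7 -477.8   18. ]
yoke [ 418.6 -300.7   48. ]
pin [ 390.7 -331.9   64. ]
railR [ 358.6 -298.6   34. ]
railL [ 360.6 -285.3   34. ]
azt [ 411.2 -374.1   44. ]
elt [ 363.2 -366.    44. ]
-10.637619564463296 85.1556529858871
-10.691583850394101 85.03265688667611
```

Pin is in the park socket (crop (231,187)). The arm's yaw is about -10.6° and its length measures 85 mm, as specified. I'll grip the bar 36 mm behind the tongue root.

>>> step_arm:
  steps: [0.7,0,0,0,10.7,0.7,0,0,0,10.7,0.7,0,0,0,10.7,0.7,0,0,0,10.7,0.7,0,0,0,10.7,0.7,0,0,0,10.7,0.7,0,0,0,10.7,0.7,0,0,0,10.7,0.7,0,0,0,6,0.7,0,0,0,0]

```text
time_s: 9.0
tool_pos: [0.3579, -0.557, 0.351]
tool_rot: [-180.0, -0.0, -10.2]
force: [0.1, -0.3, -0.0]
grip_width: 0.0613
grasp_force: 0.0
```

```bash
python3 - <<'E'
from h import *
plan(.3727,-.4606,.021,-10.6)
E
```

```text
pose [ 357.9 -557.   351. ] [-180.    -0.   -10.2] roll 0.4 dx -3.2 dy -97.4 dz 166.0 t 9.0 q7 -47 F [ 0.1 -0.3 -0. ] w 61.3
```

>>> step_arm:
  steps: [0.7,-3,-49,0,0.4,0.7,0,-48,20,0,0.7,0,0,50,0,0.7,0,0,50,0,0.7,0,0,25,0,0.7,0,0,10,0,0.7,0,0,5,0,0.7,0,0,0,0]

```text
time_s: 10.0
tool_pos: [0.372, -0.4631, 0.1917]
tool_rot: [179.9, -0.1, -10.7]
force: [-0.8, -0.5, 0.5]
grip_width: 0.0613
grasp_force: 0.0
```

```bash
python3 - <<'E'
from h import *
plan(.3727,-.4606,.021,-10.6)
E
```

```text
pose [ 372.  -463.1  191.7] [ 1.799e+02 -1.000e-01 -1.070e+01] roll -0.1 dx 0.2 dy -2.5 dz 6.7 t 10.0 q7 -55 F [-0.8 -0.5  0.5] w 61.3
```

>>> step_arm:
  steps: [0.7,0,-2.5,6,0,0.7,0,0,0,0,0,0,0,0,0,0,0,0,0,0,0,0,0,0,0,0,0,0,0,0,0,0,0,0,0]
  grip_force: 40

```text
time_s: 10.88
tool_pos: [0.3721, -0.4604, 0.1848]
tool_rot: [180.0, -0.0, -10.8]
force: [-0.1, -0.9, 1.3]
grip_width: 0.0239
grasp_force: 40.0
```

>>> step_arm:
  steps: [0,0,0,-20,0,0,0,0,-30,0,0,0,0,-30,0,0,0,0,0,0,0,0,0,0,0]

```text
time_s: 11.5
tool_pos: [0.3718, -0.4601, 0.2645]
tool_rot: [-180.0, 0.0, -10.8]
force: [-0.4, 0.9, -1.9]
grip_width: 0.0235
grasp_force: 40.0
```

```bash
python3 - <<'E'
from h import *
plan(.3727,-.4606,.1,-10.6)
t=shot('top','top4');s=shot('scene','scene4')
a=cv2.resize(t['image'][225:325,275:375,::-1],(400,400),interpolation=cv2.INTER_CUBIC)
b=cv2.resize(s['image'][190:290,310:410,::-1],(400,400),interpolation=cv2.INTER_CUBIC)
cv2.imwrite('pics/s4.png',cv2.convertScaleAbs(np.hstack([a,b]),alpha=1.4))
E
```

```text
pose [ 371.8 -460.1  264.5] [-180.     0.   -10.8] roll -0.2 dx 0.9 dy 0.3 dz 0.5 t 11.5 q7 -54 F [-0.4  0.9 -1.9] w 23.5
```

View pics/s4.png

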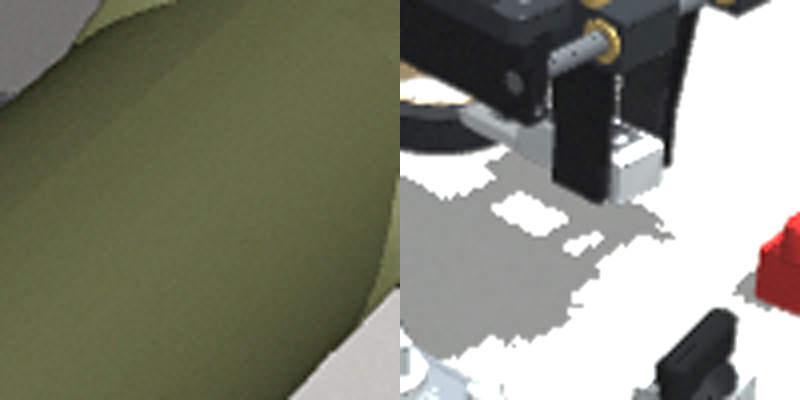

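Arm held level, still in line with the fingers. Raising and carrying it to a pre-insert pose behind the yoke.

```bash
python3 - <<'E'
from h import *
plan(.331,-.2872,.2648-.164,-9.2)
E
```

```text
pose [ 371.7 -459.9  263.5] [-1.799e+02  1.000e-01 -1.080e+01] roll -1.6 dx -67.7 dy -164.0 dz -1.3 t 11.6 q7 -54 F [ 0.3  0.1 -1.3] w 23.3
```

>>> step_arm:
  steps: [0,0,0,-20,-1.6,0,-17,-41,0,0,0,-17,-41,0,0,0,-17,-41,0,0,0,-17,-41,0,0,0,0,0,0,0,0,0,0,20,0,0,0,0,20,0,0,0,0,0,0]

```text
time_s: 12.72
tool_pos: [0.3304, -0.2877, 0.243]
tool_rot: [-179.9, 0.2, -9.2]
force: [0.5, -0.2, -2.1]
grip_width: 0.0235
grasp_force: 40.0
```

```bash
python3 - <<'E'
from h import *
plan(.331,-.2872,.2198-.164,-9.2)
t=shot('top','top5');s=shot('scene','scene5')
a=cv2.resize(t['image'][225:325,225:325,::-1],(400,400),interpolation=cv2.INTER_CUBIC)
b=cv2.resize(s['image'][245:345,235:335,::-1],(400,400),interpolation=cv2.INTER_CUBIC)
cv2.imwrite('pics/s5.png',cv2.convertScaleAbs(np.hstack([a,b]),alpha=1.4))
E
```

```text
pose [ 330.4 -287.7  243. ] [-179.9    0.2   -9.2] roll -0.0 dx 0.5 dy -0.6 dz 23.2 t 12.7 q7 -62 F [ 0.5 -0.2 -2.1] w 23.5
```

View pics/s5.png

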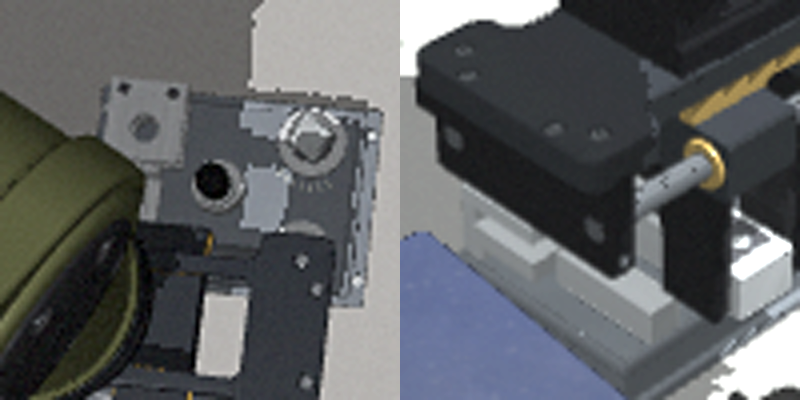

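>>> step_arm:
  steps: [0,0,-0.5,15,0,0,0,0,5,0,0,0,0,2,0,0,0,0,1,0,0,0,0,0,0]

```text
time_s: 13.45
tool_pos: [0.3313, -0.2872, 0.2219]
tool_rot: [180.0, -0.0, -9.2]
force: [0.5, -0.5, -1.6]
grip_width: 0.0233
grasp_force: 40.0
```

>>> step_arm:
  steps: [0,0,0,1,0,0,0,0,1,0,0,0,0,0.5,0,0,0,0,0,0]

```text
time_s: 13.95
tool_pos: [0.3312, -0.2872, 0.2192]
tool_rot: [180.0, 0.0, -9.2]
force: [-0.1, 0.3, -1.3]
grip_width: 0.024
grasp_force: 40.0
```

>>> step_arm:
  steps: [0,0,0,0.7,0,0,0,0,0,0,0,4,0,0,0,0,4,0,0,0,0,4,0,0,0,0,0,0,0,0]

```text
time_s: 14.7
tool_pos: [0.3437, -0.2892, 0.2187]
tool_rot: [180.0, -0.1, -9.2]
force: [0.8, 0.4, 1.0]
grip_width: 0.0236
grasp_force: 40.0
```

>>> step_arm:
  steps: [0,4,0,0,0,0,4,0,0,0,0,4,0,0,0,0,4,0,0,0,0,3,0,0,0,0,0,0,0,0]

```text
time_s: 15.45
tool_pos: [0.3621, -0.2922, 0.2187]
tool_rot: [180.0, -0.0, -9.2]
force: [-2.0, 1.6, 4.5]
grip_width: 0.0238
grasp_force: 40.0
```

>>> step_arm:
  steps: [0,1.5,0,0,0,0,1,0,0,0,0,1,0,0,0,0,1,0,0,0,0,0,0,0,0]

```text
time_s: 16.08
tool_pos: [0.3659, -0.2929, 0.2187]
tool_rot: [180.0, 0.1, -9.2]
force: [-3.1, 1.5, 5.7]
grip_width: 0.0236
grasp_force: 40.0
```

>>> step_arm:
  steps: [0,1,0,0,0,0,1,0,0,0,0,0,0,0,0]

```text
time_s: 16.45
tool_pos: [0.3668, -0.2932, 0.2187]
tool_rot: [-180.0, 0.3, -9.2]
force: [-8.2, 1.7, 11.2]
grip_width: 0.0237
grasp_force: 40.0
```

>>> step_arm:
  steps: [0,1,0,0,0,0,0,0,0,0]

```text
time_s: 16.7
tool_pos: [0.3671, -0.2933, 0.2187]
tool_rot: [-180.0, 0.4, -9.2]
force: [-12.0, 3.6, 13.3]
grip_width: 0.0239
grasp_force: 40.0
```

Hit the stop wall (-12 N). Releasing, rising and looking.

>>> step_arm:
  steps: [0.42,0,0,0,0,0.42,0,0,0,0,0.42,0,0,0,0,0.42,0,0,-20,0,0.42,0,0,-40,0,0.42,0,0,-50,0,0.42,0,60,0,0,0.42,0,60,0,0,0.42,0,60,0,0,0.42,0,60,0,0,0.42,0,0,0,0]

```text
time_s: 18.08
tool_pos: [0.3279, -0.5348, 0.3272]
tool_rot: [179.9, 0.1, -9.6]
force: [-0.2, 1.3, -0.8]
grip_width: 0.0366
grasp_force: 0.0
```

```bash
python3 - <<'E'
from h import *
plan(.3923,-.3317,.0585,81.2)
t=shot('top','top6');s=shot('scene','scene6')
a=cv2.resize(t['image'][235:355,235:355,::-1],(480,480),interpolation=cv2.INTER_CUBIC)
b=cv2.resize(s['image'][255:335,245:325,::-1],(320,320),interpolation=cv2.INTER_CUBIC)
b=cv2.copyMakeBorder(b,0,160,0,0,cv2.BORDER_CONSTANT)
cv2.imwrite('pics/s6.png',cv2.convertScaleAbs(np.hstack([a,b]),alpha=1.4))
E
```

```text
pose [ 327.9 -534.8  327.2] [ 1.799e+02  1.000e-01 -9.600e+00] roll 89.2 dx -210.6 dy -32.6 dz 104.7 t 18.1 q7 -45 F [-0.2  1.3 -0.8] w 36.6
```

View pics/s6.png

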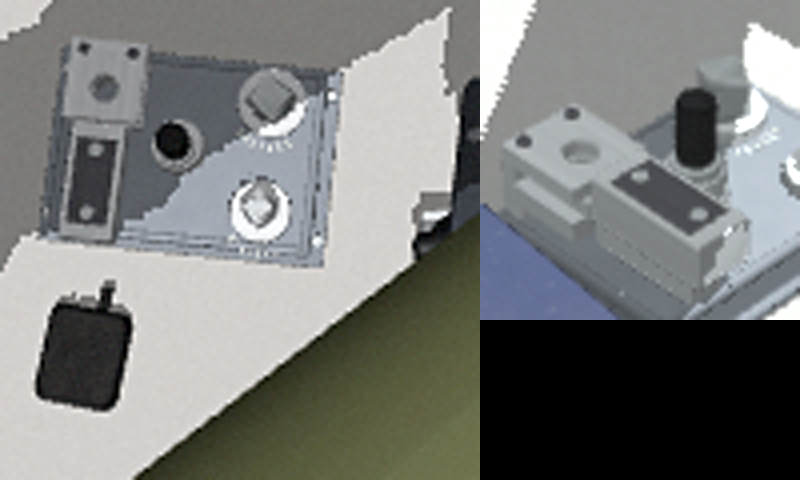

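Arm is fully in the yoke (holes line up at crop (104,87)). Going back for the pin.

>>> step_arm:
  steps: [0.42,0,0,0,-10.7,0.42,0,0,0,-10.7,0.42,0,0,0,-10.7,0.42,0,0,0,-10.7,0.42,0,0,0,-10.7,0.42,0,0,0,-10.7,0.42,0,0,0,-10.7,0.42,0,0,0,-10.7,0.42,0,0,0,-5.2,0.42,0,0,0,0]

```text
time_s: 19.42
tool_pos: [0.3322, -0.5286, 0.3289]
tool_rot: [180.0, -0.0, 81.7]
force: [-0.1, 0.3, 0.5]
grip_width: 0.0367
grasp_force: 0.0
```

```bash
python3 - <<'E'
from h import *
plan(.3923,-.3317,.0585,81.2)
E
```

```text
pose [ 332.2 -528.6  328.9] [180.   -0.   81.7] roll 0.5 dx 203.8 dy 29.3 dz 106.4 t 19.4 q7 43 F [-0.1  0.3  0.5] w 36.7
```

>>> step_arm:
  steps: [0.42,51,7,0,0.5,0.42,51,7.5,0,0,0.42,51,7.5,0,0,0.42,51,7.5,20,0,0.42,0,0,40,0,0.42,0,0,0,0,0.42,0,0,0,0]

```text
time_s: 20.3
tool_pos: [0.3914, -0.3336, 0.2698]
tool_rot: [179.9, 0.1, 81.0]
force: [0.6, -0.2, 0.9]
grip_width: 0.0364
grasp_force: 0.0
```

```bash
python3 - <<'E'
from h import *
plan(.3923,-.3317,.0585,81.2)
E
```

```text
pose [ 391.4 -333.6  269.8] [1.799e+02 1.000e-01 8.100e+01] roll -0.2 dx 2.0 dy 0.6 dz 47.3 t 20.3 q7 25 F [ 0.6 -0.2  0.9] w 36.4
```

>>> step_arm:
  steps: [0.42,2,0.6,20,0,0.42,0,0,20,0,0.42,0,0,7,0,0.42,0,0,0,0,0,0,0,0,0,0,0,0,0,0,0,0,0,0,0,0,0,0,0,0]
  grip_force: 25

```text
time_s: 21.3
tool_pos: [0.3925, -0.3314, 0.222]
tool_rot: [179.9, 0.0, 81.1]
force: [1.2, 0.2, 1.6]
grip_width: 0.0132
grasp_force: 25.0
```

>>> step_arm:
  steps: [0,0,0,-10,0,0,0,0,-15,0,0,0,0,-20,0,0,0,0,-20,0,0,0,0,0,0,0,0,0,0,0]

```text
time_s: 22.05
tool_pos: [0.3916, -0.331, 0.2862]
tool_rot: [-179.9, -0.0, 81.1]
force: [0.2, 0.2, -0.5]
grip_width: 0.013
grasp_force: 25.0
```

>>> step_arm:
  steps: [0,17,10,0,0,0,17,10,0,0,0,0,0,0,0,0,0,0,0,0,0,0,0,10,0,0,0,0,10,0,0,0,0,5,0,0,0,0,5,0,0,0,0,5,0,0,0,0,0,0]

```text
time_s: 23.3
tool_pos: [0.4174, -0.3008, 0.2514]
tool_rot: [179.9, 0.0, 81.1]
force: [2.0, -1.0, -1.8]
grip_width: 0.013
grasp_force: 25.0
```

>>> step_arm:
  steps: [0,0,0,4,0,0,0,0,4,0,0,0,0,4,0,0,0,0,2,0,0,0,0,0,0]

```text
time_s: 23.92
tool_pos: [0.4174, -0.3008, 0.2375]
tool_rot: [179.9, 0.0, 81.1]
force: [4.4, -1.4, -0.9]
grip_width: 0.0131
grasp_force: 25.0
```

>>> step_arm:
  steps: [0,0,0,1,0,0,0,0,1,0,0,0,0,1,0,0,0,0,0,0]

```text
time_s: 24.42
tool_pos: [0.4176, -0.3009, 0.236]
tool_rot: [179.9, 0.1, 81.1]
force: [1.0, -0.7, 10.2]
grip_width: 0.0135
grasp_force: 25.0
```

Pin seated (10 N up at the original height). Release and retreat.

>>> step_arm:
  steps: [0.42,0,0,0,0,0.42,0,0,0,0,0.42,0,0,0,0,0.42,0,0,-30,0,0.42,0,0,-50,0,0.42,-60,0,0,0,0.42,-60,0,0,0,0.42,-60,0,0,0,0.42,-60,0,0,0,0.42,0,60,0,0,0.42,0,60,0,0,0.42,0,0,0,0]

```text
time_s: 25.92
tool_pos: [0.5015, -0.5537, 0.307]
tool_rot: [-179.6, -0.6, 81.4]
force: [0.4, 0.3, -1.0]
grip_width: 0.0363
grasp_force: 0.0
```

```bash
python3 - <<'E'
from h import *
plan(.302,-.283,.1,81.2)
t=shot('top','top7');s=shot('scene','scene7')
a=cv2.resize(t['image'][240:350,240:370,::-1],(780,660),interpolation=cv2.INTER_CUBIC)[:600]
cv2.imwrite('pics/s7.png',cv2.convertScaleAbs(a,alpha=1.4))
E
```

```text
pose [ 501.5 -553.7  307. ] [-179.6   -0.6   81.4] roll 0.2 dx 237.0 dy -238.6 dz 43.0 t 25.9 q7 31 F [ 0.4  0.3 -1. ] w 36.3
```

View pics/s7.png

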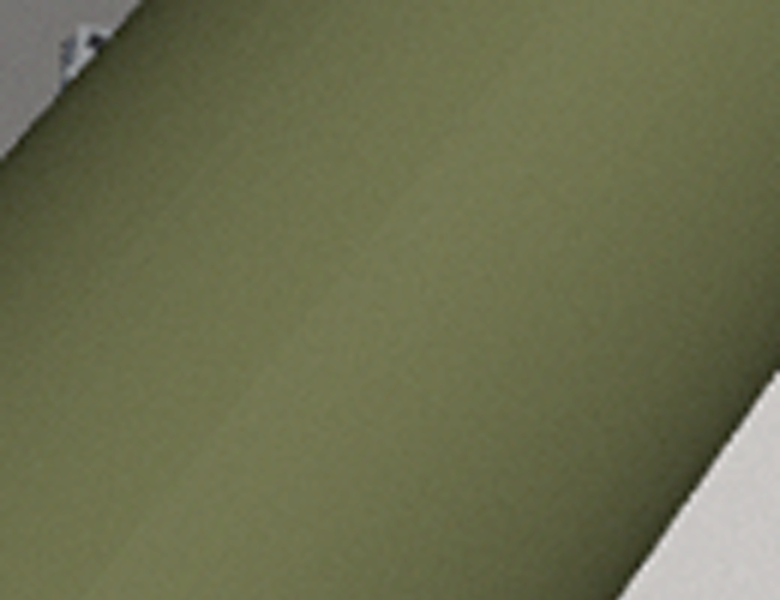

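The forearm blocks the view; moving it aside.

>>> step_arm:
  steps: [0.42,-17,-48,0,0,0.42,-17,-48,0,0,0.42,-17,-48,0,0,0.42,-17,-48,0,0,0.42,-17,-48,0,0,0.42,-17,-48,0,0,0.42,0,0,0,0,0.42,0,0,0,0]

```text
time_s: 27.02
tool_pos: [0.1973, -0.6123, 0.316]
tool_rot: [180.0, 0.1, 81.0]
force: [0.7, 0.4, -0.3]
grip_width: 0.0365
grasp_force: 0.0
```

```bash
python3 - <<'E'
from h import *
plan(.302,-.283,.1,81.2)
t=shot('top','top8');s=shot('scene','scene8')
for c,n,(x0,y0,x1,y1) in((t,'top',(235,235,430,345)),(s,'scene',(235,230,435,380))):
    im=c['image'][y0:y1,x0:x1];m=(im.max(2)<45).astype('uint8')
    k,l,st,ce=cv2.connectedComponentsWithStats(m)
    for i in range(1,k):
        if st[i,4]>40:
            r=cv2.minAreaRect(np.argwhere(l==i)[:,::-1].astype('float32'));print(n,st[i],(ce[i]+[x0,y0]).round(1),'rect',np.round(np.array(r[0])+[x0,y0],1),np.round(r[1],1),round(r[2],1))
a=cv2.resize(t['image'][235:345,235:385,::-1],(500,367),interpolation=cv2.INTER_CUBIC)
b=cv2.resize(s['image'][255:335,245:320,::-1],(300,320),interpolation=cv2.INTER_CUBIC)
b=cv2.copyMakeBorder(b,0,47,0,0,cv2.BORDER_CONSTANT)
cv2.imwrite('pics/s8.png',cv2.convertScaleAbs(np.hstack([a,b]),alpha=1.4))
E
```

```text
pose [ 197.3 -612.3  316. ] [1.8e+02 1.0e-01 8.1e+01] roll -0.2 dx 341.5 dy 53.1 dz 52.0 t 27.0 q7 57 F [ 0.7  0.4 -0.3] w 36.5
top [20 16  9  9 63] [259.  255.1] rect [259. 255.] [8. 8.] 90.0
top [103  53  25  17 282] [349.9 295.9] rect [350. 296.] [16. 24.] 90.0
top [  9  72  24  31 530] [255.7 323.2] rect [256.  321.1] [21.  30.5] 12.1
scene [131  26  20  24 331] [376.7 268.9] rect [375.5 267.5] [23. 19.] 90.0
scene [ 30  43  10  20 174] [269.7 282.2] rect [269.5 282.5] [19.  9.] 90.0
scene [ 77 112  41  35 929] [332.1 358.3] rect [331.5 357.5] [39.6 28.6] 39.8
```

View pics/s8.png

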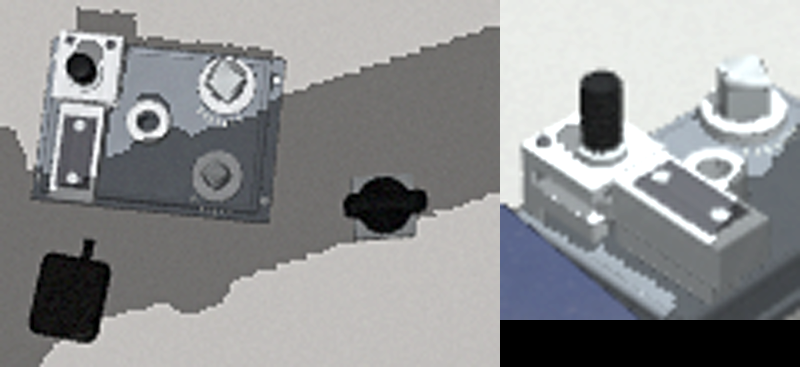

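Pin home. The handle has been knocked to (350,296). One enlarged crop of the thick spindle and the handle for their angles.

```bash
python3 - <<'E'
import cv2,numpy as np
t=cv2.imread('pics/top8.png')
a=cv2.resize(t[245:277,290:317],(405,480),interpolation=cv2.INTER_CUBIC)
b=cv2.resize(t[278:314,333:368],(389,400),interpolation=cv2.INTER_CUBIC)
b=cv2.convertScaleAbs(cv2.copyMakeBorder(b,0,80,0,0,cv2.BORDER_CONSTANT),alpha=1.5)
print(b.shape)
cv2.imwrite('pics/s9.png',np.hstack([a,b]))
E
```

```text
(480, 389, 3)
```

View pics/s9.png

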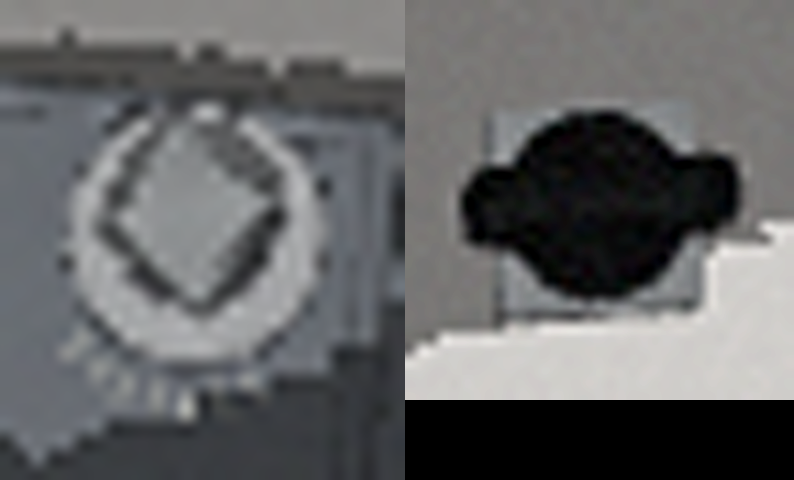

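```bash
python3 - <<'E'
from h import *
t=env.read_camera('top')
H=lambda x,y,z:ray(t,333+(x-405)/11.11,278+y/11.11,z)*1000
S=lambda x,y,z:ray(t,290+x/15,245+y/15,z)*1000
hd=lambda a,b:np.degrees(np.arctan2(*(b-a)[1::-1]))
L,R=H(462,207,.038),H(740,192,.038);print('bar',L,R,(L+R)/2,hd(R,L),np.linalg.norm(L-R))
c=[H(490,105,.024),H(693,100,.024),H(500,318,.024),H(700,310,.024)];print('hub',np.round(c,1),np.mean(c,0),hd(c[1],c[0]),hd(c[3],c[2]),hd(c[2],c[0]),hd(c[3],c[1]))
l,r,b,u=S(112,218,.044),S(268,210,.044),S(205,300,.044),S(190,125,.044)
print('sp',l,r,b,u,(l+r)/2,(b+u)/2,hd(r,l)-90,hd(b,u),np.linalg.norm(l-r),np.linalg.norm(b-u));print('collar',S(200,240,.026))
# scene: bar blob
s=env.read_camera('scene');print(ray(s,376.7,268.9,.034)*1000)
# puck blob bounding
P=ray(t,256,321.1,.012)*1000;print('puck',P,ray(s,332.1,358.3,.008)*1000, ray(t,255.7,323.2,.012)*1000)
plan(.362,-.45,.05,81.2)
E
```

```text
bar [ 341.35928924 -433.82942041   38.        ] [ 341.34702118 -478.23372967   38.        ] [ 341.35315521 -456.03157504   38.        ] 89.98417027199322 44.404310953142144
hub [[ 358.8 -439.9   24. ]
 [ 357.8 -472.9   24. ]
 [ 324.4 -439.4   24. ]
 [ 323.9 -471.7   24. ]] [ 341.23777029 -455.97206966   24.        ] 88.31664173236506 89.18243433927154 -0.8659173855508066 -2.095624576678601
sp [ 410.70082765 -365.07822184   44.        ] [ 410.65908365 -383.68226663   44.        ] [ 400.24530611 -375.6869735    44.        ] [ 421.4333527  -374.87094181   44.        ] [ 410.67995565 -374.38024424   44.        ] [ 410.83932941 -375.27895766   44.        ] -0.128560829737296 2.205586751528723 18.604091625415244 21.203754993851234
collar [ 410.42262162 -374.85061692   26.        ]
[ 341.10355205 -454.09580936   34.        ]
puck [ 307.5899949  -283.96067509   12.        ] [ 303.80224315 -281.05651982    8.        ] [ 303.88148733 -283.32410286   12.        ]
pose [ 199.8 -612.   315. ] [180.    0.   81.3] roll 0.1 dx 184.9 dy 135.5 dz 101.0 t 27.2 q7 57 F [0.1 0.3 0.2] w 36.9
```

Handle at (341,-456), bar heading 89.5°. Spindle at (411,-375), flats at about 46°, meaning a start of roughly 0.2 rad, which is in range. Grasping the handle.

>>> step_arm:
  steps: [0.5,0,0,0,-8.2,0.5,0,0,0,0,0.5,0,0,0,0]

```text
time_s: 27.6
tool_pos: [0.1989, -0.6125, 0.3145]
tool_rot: [180.0, -0.0, 89.2]
force: [-0.6, -0.1, -0.2]
grip_width: 0.0429
grasp_force: 0.0
```

```bash
python3 - <<'E'
from h import *
plan(.3415,-.456,.048,89.5)
E
```

```text
pose [ 198.9 -612.5  314.5] [180.   -0.   89.2] roll -0.3 dx 157.8 dy 141.3 dz 102.5 t 27.6 q7 64 F [-0.6 -0.1 -0.2] w 42.9
```

>>> step_arm:
  steps: [0.5,39,35,0,0,0.5,39,35,0,0,0.5,40,35,0,0,0.5,39,36,0,0,0.5,0,0,30,0,0.5,0,0,30,0,0.5,0,0,0,0,0.5,0,0,0,0]

```text
time_s: 28.6
tool_pos: [0.3415, -0.4578, 0.2556]
tool_rot: [179.9, 0.1, 89.3]
force: [0.5, -0.5, -0.2]
grip_width: 0.0433
grasp_force: 0.0
```

```bash
python3 - <<'E'
from h import *
plan(.3415,-.456,.048,89.5)
E
```

```text
pose [ 341.5 -457.8  255.6] [1.799e+02 1.000e-01 8.930e+01] roll -0.2 dx 1.8 dy -0.0 dz 43.6 t 28.6 q7 44 F [ 0.5 -0.5 -0.2] w 43.3
```

>>> step_arm:
  steps: [0.5,1.8,0,20,0,0.5,0,0,15,0,0.5,0,0,8,0,0.5,0,0,0,0,0,0,0,0,0,0,0,0,0,0,0,0,0,0,0,0,0,0,0,0]
  grip_force: 40

```text
time_s: 29.6
tool_pos: [0.3413, -0.4556, 0.2118]
tool_rot: [180.0, 0.0, 89.3]
force: [-0.3, 0.4, -0.5]
grip_width: 0.0114
grasp_force: 39.7
```

>>> step_arm:
  steps: [0,0,0,-20,0,0,0,0,-30,0,0,0,0,-30,0,0,0,0,0,10.7,0,0,0,0,10.7,0,0,0,0,10.7,0,0,0,0,10.7,0,0,0,0,0.5,0,0,0,0,0]

```text
time_s: 30.72
tool_pos: [0.3413, -0.4556, 0.2923]
tool_rot: [180.0, 0.0, 46.2]
force: [-0.3, -0.1, -1.2]
grip_width: 0.0116
grasp_force: 40.0
```

```bash
python3 - <<'E'
from h import *
plan(.411,-.3749,.127,46)
E
```

```text
pose [ 341.3 -455.6  292.3] [180.    0.   46.2] roll 0.2 dx 106.5 dy -5.9 dz 1.3 t 30.7 q7 3 F [-0.3 -0.1 -1.2] w 11.6
```

>>> step_arm:
  steps: [0,36,-2,0,0,0,36,-2,0,0,0,34.5,-2,0,0.2,0,0,0,0,0,0,0,0,20,0,0,0,0,10,0,0,0,0,0,0]

```text
time_s: 31.6
tool_pos: [0.41, -0.3751, 0.2607]
tool_rot: [-179.9, 0.0, 45.8]
force: [-0.3, 0.1, -0.9]
grip_width: 0.0119
grasp_force: 40.0
```

```bash
python3 - <<'E'
from h import *
plan(.411,-.3749,.096,46)
E
```

```text
pose [ 410.  -375.1  260.7] [-179.9    0.    45.8] roll -0.2 dx 0.8 dy 0.6 dz 0.7 t 31.6 q7 -9 F [-0.3  0.1 -0.9] w 11.9
```

>>> step_arm:
  steps: [0,0.6,0.6,3,0,0,0,0,2,0,0,0,0,2,0,0,0,0,2,0,0,0,0,0,0]

```text
time_s: 32.22
tool_pos: [0.4118, -0.3746, 0.2525]
tool_rot: [180.0, -0.0, 45.8]
force: [0.2, 0.3, -0.6]
grip_width: 0.0116
grasp_force: 40.0
```

>>> step_arm:
  steps: [0,0,0,2,0,0,0,0,2,0,0,0,0,2,0,0,0,0,0,0]

```text
time_s: 32.72
tool_pos: [0.4121, -0.3743, 0.2463]
tool_rot: [180.0, -0.1, 45.8]
force: [2.7, 1.7, -0.6]
grip_width: 0.0118
grasp_force: 40.0
```

Sliding on freely; continuing down to the collar.

>>> step_arm:
  steps: [0,0,0,3,0,0,0,0,3,0,0,0,0,2,0,0,0,0,1,0,0,0,0,0,0]

```text
time_s: 33.35
tool_pos: [0.4122, -0.3744, 0.2376]
tool_rot: [180.0, -0.0, 45.9]
force: [3.6, 3.9, 1.8]
grip_width: 0.0116
grasp_force: 40.0
```

>>> step_arm:
  steps: [0,0.5,0,1,0,0,0,0,0,8,0,0,0,0,8,0,0,0,0,8,0,0,0,0,8,0,0,0,0,8,0,0,0,0,6,0,0,0,0,4,0,0,0,0,0]

```text
time_s: 34.48
tool_pos: [0.4128, -0.3746, 0.2375]
tool_rot: [179.9, -0.1, -4.1]
force: [3.9, 3.5, 5.8]
grip_width: 0.0116
grasp_force: 40.0
```

```bash
python3 - <<'E'
from h import *
plan(.411,-.3749,.0735,-9.2);print(np.round(env.get_obs()['wrist_torque'],2))
E
```

```text
pose [ 412.8 -374.6  237.5] [ 1.799e+02 -1.000e-01 -4.100e+00] roll 5.1 dx -1.7 dy 0.6 dz 0.0 t 34.5 q7 -58 F [3.9 3.5 5.8] w 11.6
[ 0.78 -0.96  0.04]
```

>>> step_arm:
  steps: [0,0,0,0,3,0,0,0,0,3,0,0,0,0,3,0,0,0,0,2,0,0,0,0,2,0,0,0,0,0]

```text
time_s: 35.22
tool_pos: [0.4129, -0.3746, 0.2375]
tool_rot: [179.9, -0.1, -17.0]
force: [4.2, 2.1, 4.5]
grip_width: 0.0116
grasp_force: 40.4
```

```bash
python3 - <<'E'
from h import *
plan(.411,-.3749,.0735,-9.2);print(np.round(env.get_obs()['wrist_torque'],2))
E
```

```text
pose [ 412.9 -374.6  237.5] [ 1.799e+02 -1.000e-01 -1.700e+01] roll -7.8 dx -1.8 dy 0.6 dz -0.0 t 35.2 q7 -71 F [4.2 2.1 4.5] w 11.6
[ 0.57 -1.01  0.53]
```

Stop reached (torque jumps to 0.5 N m). Easing back within the play, releasing, retreating.

>>> step_arm:
  steps: [0,0,0,0,-5,0,0,0,0,0,0.4,0,0,0,0,0.4,0,0,0,0,0.4,0,0,0,0,0.4,0,0,-30,0,0.4,0,0,-60,0,0.4,0,50,0,0,0.4,0,60,0,0,0.4,0,60,0,0,0.4,-60,60,0,0,0.4,-60,0,0,0]

```text
time_s: 36.72
tool_pos: [0.2616, -0.5648, 0.325]
tool_rot: [180.0, 0.1, -12.4]
force: [0.4, -0.1, 0.6]
grip_width: 0.0349
grasp_force: 0.0
```

>>> step_arm:
  steps: [0.4,-60,0,0,0,0.4,0,0,0,0,0.4,0,0,0,0]

```text
time_s: 37.1
tool_pos: [0.2064, -0.5491, 0.3266]
tool_rot: [180.0, -0.0, -12.2]
force: [1.0, -0.0, -0.2]
grip_width: 0.0351
grasp_force: 0.0
```

```bash
python3 - <<'E'
from h import *
plan(.302,-.283,.1,-8.8)
t=shot('top','top10');s=shot('scene','scene10')
for c,n,(x0,y0,x1,y1) in((t,'top',(235,235,430,345)),(s,'scene',(235,230,435,380))):
    im=c['image'][y0:y1,x0:x1];m=(im.max(2)<45).astype('uint8')
    k,l,st,ce=cv2.connectedComponentsWithStats(m)
    for i in range(1,k):
        if st[i,4]>40:
            P=np.argwhere(l==i)[:,::-1].astype(float)
            w=np.linalg.eigh(np.cov(P.T))[1][:,1]
            print(n,st[i],(ce[i]+[x0,y0]).round(1),'axis',np.degrees(np.arctan2(w[1],w[0])).round(1))
            if n=='top': 
              for z in(.012,.066): print('   ',(ray(c,*(ce[i]+[x0,y0]),z)*1000).round(1))
a=cv2.resize(t['image'][240:345,240:340,::-1],(500,525),interpolation=cv2.INTER_CUBIC)
b=cv2.resize(s['image'][250:325,245:320,::-1],(300,300),interpolation=cv2.INTER_CUBIC)
b=cv2.copyMakeBorder(b,0,225,0,0,cv2.BORDER_CONSTANT)
cv2.imwrite('pics/s10.png',cv2.convertScaleAbs(np.hstack([a,b]),alpha=1.4))
E
```

```text
pose [ 206.4 -549.1  326.6] [180.   -0.  -12.2] roll -3.4 dx 53.8 dy -277.6 dz 62.6 t 37.1 q7 -36 F [ 1.  -0.  -0.2] w 35.1
top [ 59   9  17  26 288] [302.  257.3] axis 98.1
    [ 419.7 -372.3   12. ]
    [ 410.5 -374.2   66. ]
top [20 16  9  9 62] [259. 255.] axis 48.9
    [ 428.3 -292.6   12. ]
    [ 418.6 -299.4   66. ]
top [ 17  35  12  21 163] [257.4 280.6] axis 103.7
    [ 380.8 -288.4   12. ]
    [ 374.  -295.5   66. ]
top [  9  72  24  31 525] [255.7 323.2] axis 108.0
    [ 303.9 -283.3   12. ]
    [ 301.8 -290.7   66. ]
scene [ 60  21  24  24 403] [305.5 263.5] axis -142.6
scene [ 30  43  10  20 174] [269.7 282.2] axis 88.8
scene [ 77 112  41  34 870] [331.6 358.3] axis -155.2
```

Handle sits at (410.5,-374.2), bar aligned. Puck outline check against the given sizes.

```bash
python3 - <<'E'
from h import *
t=env.read_camera('top');s=env.read_camera('scene')
m=(t['image'].max(2)<45).astype('uint8')
k,l=cv2.connectedComponents(m[300:345,235:280]);lab=l[323-300,256-235]
P=np.argwhere(l==lab);uv=P[:,::-1]+[235,300]
for v in range(uv[:,1].min(),uv[:,1].max()+1):
    r=uv[uv[:,1]==v,0];print(v,r.min(),r.max(),end=' | ')
print()
W=np.array([ray(t,*p,.014)[:2]*1000 for p in uv])
a=np.radians(-11);ey=np.array([np.cos(a),np.sin(a)]);ex=np.array([-ey[1],ey[0]])*-1
f=W@ey;g=W@ex
body=np.histogram(f,bins=np.arange(f.min(),f.max()+2,2));print(body[0],f.min())
for a in(-5,-8,-11,-14): 
    a=np.radians(a);ey=np.array([np.cos(a),np.sin(a)]);ex=np.array([ey[1],-ey[0]]);f=W@ey;g=W@ex;B=f<f.max()-11
    print(np.degrees(a),'len',np.ptp(f),'wid',np.ptp(g[B]),'ctr',ey*(f[B].min()+f[B].max())/2+ex*(g[B].min()+g[B].max())/2, np.ptp(f[B]))
plan(.302,-.283,.1,-11)
E
```

```text
307 260 263 | 308 260 262 | 309 260 262 | 310 260 262 | 311 249 262 | 312 248 261 | 313 248 265 | 314 247 267 | 315 247 267 | 316 247 267 | 317 247 267 | 318 247 267 | 319 246 267 | 320 246 266 | 321 246 266 | 322 246 266 | 323 245 266 | 324 245 266 | 325 245 265 | 326 245 265 | 327 245 265 | 328 244 265 | 329 244 264 | 330 244 264 | 331 244 264 | 332 244 264 | 333 244 264 | 334 245 264 | 335 250 263 | 336 255 262 | 337 260 261 | 
[17 22 23 24 24 24 23 23 24 24 24 23 24 24 23 23 24 24 24 23 23 19  4  3
  3  3  4] 329.3829032782947
-5.0 len 53.38170965102046 wid 40.41685011953638 ctr [ 300.96010609 -283.05653035] 42.330746106483446
-8.0 len 53.42605894243371 wid 39.454856492574265 ctr [ 301.53945343 -283.01362078] 42.414869844910754
-11.0 len 53.323971119885584 wid 38.38471984643954 ctr [ 302.04237889 -283.01639471] 42.224360695068356
-14.0 len 53.075725999001634 wid 37.76575710483749 ctr [ 302.53633696 -283.14998357] 41.94449028066089
pose [ 208.  -548.9  326.4] [-180.   -0.  -12.] roll -1.0 dx 41.5 dy -279.0 dz 62.4 t 37.3 q7 -36 F [-0.6  0.5 -0.5] w 34.6
```

Puck centre is about (302,-283), stub toward +x, offset to the -y side. I'll close the fingers along its length, with the pads shifted toward +y clear of the stub, then turn it when placing so the hand stays away from box and panel.

>>> step_arm:
  steps: [0.65,0,0,0,-10.7,0.65,0,0,0,-10.7,0.65,0,0,0,-10.7,0.65,0,0,0,-10.7,0.65,0,0,0,-10.7,0.65,0,0,0,-10.7,0.65,0,0,0,-10.7,0.65,0,0,0,-10.7,0.65,0,0,0,-5.4,0.65,0,0,0,0]

```text
time_s: 38.55
tool_pos: [0.2073, -0.5491, 0.3264]
tool_rot: [180.0, -0.0, 78.8]
force: [0.1, 0.3, 1.4]
grip_width: 0.0567
grasp_force: 0.0
```

```bash
python3 - <<'E'
from h import *
plan(.3035,-.2752,.12,79)
E
```

```text
pose [ 207.3 -549.1  326.4] [180.   -0.   78.8] roll -0.2 dx 287.2 dy 42.2 dz 42.4 t 38.5 q7 53 F [0.1 0.3 1.4] w 56.7
```

>>> step_arm:
  steps: [0.65,48,7,0,0,0.65,48,7,0,0,0.65,48,7,0,0,0.65,48,7,0,0,0.65,48,7,0,0,0.65,47,7,0,0,0.65,0,0,40,0,0.65,0,0,0,0,0.65,0,0,0,0]

```text
time_s: 39.67
tool_pos: [0.3035, -0.2762, 0.2874]
tool_rot: [180.0, 0.0, 78.8]
force: [-0.5, -0.4, 0.6]
grip_width: 0.0566
grasp_force: 0.0
```

```bash
python3 - <<'E'
from h import *
plan(.3035,-.2752,.023,79)
E
```

```text
pose [ 303.5 -276.2  287.4] [180.    0.   78.8] roll -0.2 dx 1.0 dy -0.2 dz 100.4 t 39.7 q7 30 F [-0.5 -0.4  0.6] w 56.6
```

>>> step_arm:
  steps: [0.65,1,0,40,0,0.65,0,0,30,0,0.65,0,0,10,0,0.65,0,0,5,0,0.65,0,0,0,0]

```text
time_s: 40.3
tool_pos: [0.3038, -0.2753, 0.2024]
tool_rot: [179.9, 0.0, 78.8]
force: [0.0, 0.8, -0.1]
grip_width: 0.0563
grasp_force: 0.0
```

>>> step_arm:
  steps: [0.65,0,0,5,0,0.65,0,0,5,0,0.65,0,0,5,0,0.65,0,0,0,0,0,0,0,0,0,0,0,0,0,0,0,0,0,0,0,0,0,0,0,0]
  grip_force: 20

```text
time_s: 41.3
tool_pos: [0.3034, -0.2748, 0.1867]
tool_rot: [180.0, 0.0, 78.8]
force: [0.2, -0.1, 0.5]
grip_width: 0.0429
grasp_force: 20.0
```

Puck gripped (42.9 mm, matching the outline). Lift, turn, carry.

>>> step_arm:
  steps: [0,0,0,-30,0,0,0,0,-45,0,0,0,0,-45,0,0,0,0,0,10.7,0,0,0,0,10.7,0,0,0,0,10.7,0,0,0,0,10.7,0,0,0,0,10.7,0,0,0,0,10.7,0,0,0,0,4.6,0,0,0,0,0]

```text
time_s: 42.68
tool_pos: [0.3032, -0.2747, 0.3065]
tool_rot: [-180.0, 0.0, 10.1]
force: [-0.2, -0.5, -0.4]
grip_width: 0.0431
grasp_force: 20.0
```

```bash
python3 - <<'E'
from h import *
plan(.3838,-.2931,.2387-.164,10)
E
```

```text
pose [ 303.2 -274.7  306.5] [-180.     0.    10.1] roll 0.1 dx 76.2 dy 32.2 dz 67.8 t 42.7 q7 -37 F [-0.2 -0.5 -0.4] w 43.1
```

>>> step_arm:
  steps: [0,38,16,0,0,0,38,16,0,0,0,0,0,0,0,0,0,0,30,0,0,0,0,25,0,0,0,0,5,0,0,0,0,4,0,0,0,0,2,0,0,0,0,0,0]

```text
time_s: 43.8
tool_pos: [0.3839, -0.2932, 0.2411]
tool_rot: [179.9, -0.0, 10.0]
force: [-0.2, 0.2, -0.9]
grip_width: 0.0431
grasp_force: 20.0
```

>>> step_arm:
  steps: [0,0,0,1,0,0,0,0,1,0,0,0,0,1,0,0,0,0,0,0]

```text
time_s: 44.3
tool_pos: [0.384, -0.2931, 0.2386]
tool_rot: [180.0, 0.0, 10.0]
force: [-2.5, 2.8, 8.5]
grip_width: 0.0431
grasp_force: 20.0
```

Touching the bar at the expected height. Release gently and retreat.

>>> step_arm:
  steps: [0.52,0,0,0,0,0.55,0,0,0,0,0.65,0,0,0,0,0.65,0,0,0,0,0.65,0,0,-15,0,0.65,0,0,-40,0,0.65,0,0,-50,0,0.65,-20,55,0,0,0.65,-20,55,0,0,0.65,-20,55,0,0,0.65,-30,50,0,0,0.65,-50,30,0,0]

```text
time_s: 45.8
tool_pos: [0.2889, -0.5604, 0.3434]
tool_rot: [179.9, -0.1, 10.1]
force: [0.1, -0.5, -0.0]
grip_width: 0.0565
grasp_force: 0.0
```

>>> step_arm:
  steps: [0.65,-60,0,0,0,0.65,0,0,0,0,0.65,0,0,0,0]

```text
time_s: 46.18
tool_pos: [0.2296, -0.569, 0.3435]
tool_rot: [179.9, -0.1, 10.0]
force: [1.3, 0.1, 0.9]
grip_width: 0.0566
grasp_force: 0.0
```

```bash
python3 - <<'E'
from h import *
plan(.3838,-.2931,.2387-.164,10)
t=shot('top','top11');s=shot('scene','scene11')
a=cv2.resize(t['image'][240:320,240:340,::-1],(450,360),interpolation=cv2.INTER_CUBIC)
b=cv2.resize(s['image'][250:330,245:325,::-1],(350,350),interpolation=cv2.INTER_CUBIC)
b=cv2.copyMakeBorder(b,0,10,0,0,cv2.BORDER_CONSTANT)
cv2.imwrite('pics/s11.png',cv2.convertScaleAbs(np.hstack([a,b]),alpha=1.4))
m=(t['image'].max(2)<45).astype('uint8');m[:240]=0;m[320:]=0;m[:,:240]=0;m[:,340:]=0
k,l,st,ce=cv2.connectedComponentsWithStats(m)
for i in range(1,k):
    if st[i,4]>40: print(st[i],ce[i].round(1),(ray(t,*ce[i],.066)*1000).round(1))
E
```

```text
pose [ 229.6 -569.   343.5] [ 1.799e+02 -1.000e-01  1.000e+01] roll -0.0 dx 199.7 dy -244.9 dz 104.8 t 46.2 q7 -20 F [1.3 0.1 0.9] w 56.6
[294 244  17  26 289] [302.  257.4] [ 410.4 -374.1   66. ]
[255 251   9   9  63] [259.  255.1] [ 418.5 -299.4   66. ]
[244 269  33  25 576] [257.6 280.7] [ 373.8 -295.7   66. ]
```

View pics/s11.png

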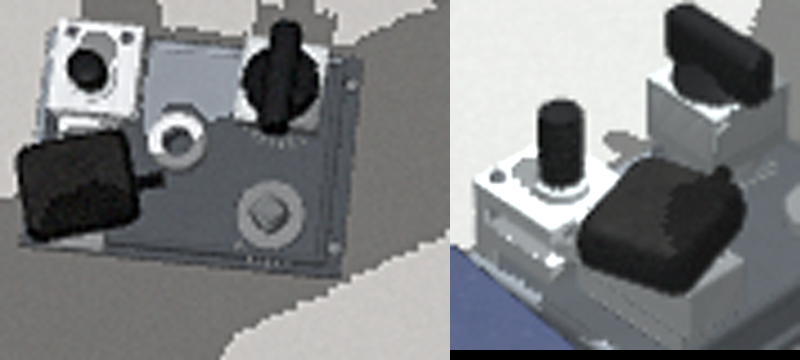

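The last picture shows everything in place:
- **Pin:** home in the yoke at (88,70).
- **Puck:** flat on the bar at (77,184), matching the arm inlay's centre pixel.
- **Handle:** down on the thick spindle with its bar along the casting, at (281,75).

The gripper is clear, so I'm handing in.

```bash
python3 -c "
from cell import env
print(env.sign_off())"
```

```text
the job is handed in; nothing more can be done
None
```

The job is handed in at about 46 s, and no verdict came back: the arm is in the yoke and pinned, the puck sits on the bar, and the larger handle is down on the thick spindle and turned to its stop (there was no smaller handle); by camera and force readings all of it was in place.

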